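# Put the tamp away in its flip-cap tube

## Robot

A 7-joint arm with a two-finger parallel gripper is mounted at the origin on the work surface. World frame = base frame: x ahead of the robot, y to its left, z up, the work surface at z = 0. Lengths are in m, angles in rad, forces in N, time in s.
With the tool pointing down it reaches from about 0.4 to 0.85 m from the base axis. Payload 10.4 kg.
Tool frame: the origin (TCP) lies midway between the tips of the shut fingers; the grasp point (between the pads) lies 19 mm behind it; z points along the fingers, y is the line along which they close (so a half turn about z gives the same grasp; the last joint's range is limited). The gripper opens to 87 mm and grips with 3 to 60 N. Pads are 19 mm wide; open, the fingers measure 117 mm over their backs; the gripper's body (75 mm by 190 mm) begins 51 mm behind the grasp point.
Start: joints at [-1.344, 0.332, -0.065, 1.46, 0.022, 1.35, -0.088], TCP at [0.154, 0.606, 0.223] pointing down, gripper open.
Joint ranges: [-2.6, 2.6], [-0.5, 2.12], [-1.47, 1.34], [0.16, 2.42], [-1.27, 4.41], [0.06, 2.06], [-2.6, 2.6]. Speed limits (rad/s): [2.22, 2.22, 2.79, 2.79, 3.14, 3.14, 3.14].

## Interface

Orientations are given as [roll, pitch, yaw] about the fixed x, y, z axes, in that order (R = Rz(yaw) Ry(pitch) Rx(roll)).
In Python, from workcell import observe, camera, camera_params, manip gives the robot as it stands.
- The arm moves only by the tool play_rows, never from a script. Its argument "moves" is a list of rows, each a list of 5 numbers: the finger opening in cm, from 0 to 8.7, then the shift along the tool's x, y, z in cm, then the turn about the tool's z in degrees. A call has 1 to 12 rows; each row shifts and turns the commanded pose from where the row before left it, along the tool's axes as they then stand; what a row does not reach is not made up. A row lasts 1/8 s, in which the tool goes at most 62.5 mm and 10.7 degrees, less where a joint would pass 70% of its speed; a pose out of reach is approached as far as the arm can. A call with a gripper value outside its range is refused whole. The fingers move at their own pace and stop on an object; "squeeze" is the grip in N (left out, the last holds). Time passes only in rows, so rows that do not move let the fingers close. It gives the time, the measured TCP pose, the force, the opening and the grip force at its end, in the units of the state.
- observe(): the state, without advancing time (a new reading comes with each control period).
- camera(name): name is "scene" or "top" or "wrist"; returns (picture, depth): 420x560x3 uint8, red, green, blue; 420x560 float32, m along the optical axis (not along the pixel's ray), 0 where there is no reading.
- camera_params(name): a dict with "fx", "fy", "cx", "cy" (pixels), "dist_coeffs" ([k1, k2, p1, p2, k3] as OpenCV has them; the pictures are not rectified), "eye" and "orientation" of the camera in the world. Camera axes: x right, y up, looking along -z (the intrinsics and any distortion apply to the point x, -y, -z); pixel columns grow to the right and rows downward; lengths in m; the calibration is good to about 2 mm. A picture is of the moment at which its call begins: read the wrist's pose just before it. camera_params takes no time and is no camera call; for the wrist camera it gives the pose at the moment of the call.
- manip.hand_in(): hands the job in; it is judged then, once.
The state is a dict: "clock": time; "joints": joint angles; "joint_velocities": joint speeds; "tau": joint torques, N m; "position": TCP position; "eef_rot": TCP orientation; "wrist_force": force on the tool from outside, world axes, zero at the start; "torque": the same for the moment, N m; "finger_gap": finger opening in m; "gripper_force": force on a finger pad.
Only numpy, scipy, OpenCV 4.12 (cv2) and the standard library are available. Lean on these libraries where they do the work, as an engineer would, in place of code of your own. Each camera call takes 0.05 s, during which the arm holds its last target. There are 200 camera calls.

## Task

Put the wooden hand tamp away in the tall tube: first flick that tube's cap wide open, about upright or further; then stand the tamp upright on its foot on the bench and let go of it, take it again by its knob and lower it foot first to the bottom of the tall tube. With the tamp in, press the tall tube's cap shut over it; the short tube that was left open must be pressed shut too, so that all three caps end fully closed. Leave the other things on the bench where they are.

Things in the scene. Friction and masses are not known exactly. Their poses are not given: they have to be found in the camera images.
- rack: plywood rack screwed to the bench, 100 x 300 x 58 mm, origin centre of its underside, long side along its y; the tubes stand in a row 95 mm apart in any order, fronts on its -x side towards the robot, hinges at the back. Its rails reach 46 mm in front of and behind the row
- tall: the tall tube, the only one of this height, empty, its cap shut at the start: round white plastic tube, outer diameter 66, inner 60, 120 mm tall, fixed upright in the rack. Origin: centre of its underside, which stands on the rack's base board 12 mm above the bench (inner floor 4 mm above the origin); its -x side is the front, z up
- tall_hinge (a point): hinge axis of that tube's cap, along the tube's y, at rim height (120 mm above the tube's origin), 37 mm behind (+x) the tube's axis
- tall_cap (a joint): angle of that cap (rad): 0 = pressed shut, grows as the front of the cap rises and swings back over the hinge; stop at 2.1. The hinge is stiff (0.06 N m of friction): the cap stays at any angle; about 1 N on the lever moves it
- tall_cap_lever (a point): top of that cap's thumb lever, a flat upright plate 6 mm thick, 26 mm wide (along the hinge), standing 30 mm up from the cap's top; shut, it is 18 mm in front of the hinge axis and its top 70 mm above it. Pushed back (tube's +x) it swings the cap open. Frame turns with the cap
- tall_cap_top (a point): centre of the outer top face of that cap, 40 mm above the rim when shut. The cap is a hollow grey dome, diameter 66, 40 mm high, 3 mm wall, 36 mm deep inside, its front 70 mm from the hinge axis. Frame turns with the cap
- spare: a short tube whose cap has been left standing open: round white plastic tube, outer diameter 66, inner 60, 74 mm tall, fixed upright in the rack. Origin: centre of its underside, which stands on the rack's base board 12 mm above the bench (inner floor 4 mm above the origin); its -x side is the front, z up
- spare_hinge (a point): hinge axis of that tube's cap, along the tube's y, at rim height (74 mm above the tube's origin), 37 mm behind (+x) the tube's axis
- spare_cap (a joint): angle of that cap (rad): 0 = pressed shut, grows as the front of the cap rises and swings back over the hinge; stop at 2.1. The hinge is stiff (0.06 N m of friction): the cap stays at any angle; about 1 N on the lever moves it
- spare_cap_lever (a point): top of that cap's thumb lever, a flat upright plate 6 mm thick, 26 mm wide (along the hinge), standing 30 mm up from the cap's top; shut, it is 18 mm in front of the hinge axis and its top 70 mm above it. Pushed back (tube's +x) it swings the cap open. Frame turns with the cap
- spare_cap_top (a point): centre of the outer top face of that cap, 40 mm above the rim when shut. The cap is a hollow grey dome, diameter 66, 40 mm high, 3 mm wall, 36 mm deep inside, its front 70 mm from the hinge axis. Frame turns with the cap
- filled: a short tube whose cap is already shut, same make as the other short one: round white plastic tube, outer diameter 66, inner 60, 74 mm tall, fixed upright in the rack. Origin: centre of its underside, which stands on the rack's base board 12 mm above the bench (inner floor 4 mm above the origin); its -x side is the front, z up
- filled_cap (a joint): angle of that cap (rad): 0 = pressed shut, grows as the front of the cap rises and swings back over the hinge; stop at 2.1. The hinge is stiff (0.06 N m of friction): the cap stays at any angle; about 1 N on the lever moves it
- tamp: turned wooden hand tamp, 146 mm long, 0.11 to 0.23 kg, lying at the start. x axis: foot to knob. From the foot's flat end: 0-34 mm octagonal foot 46 across flats (50 over corners), 34-100 round neck, diameter 26, 100-110 bead, diameter 46, 110-146 round knob, diameter 28. Origin: on its axis in the neck, 70 mm from the foot's end, 23 mm above the bench when lying
- tamp_foot (a point): centre of the flat end face of the tamp's foot, 70 mm from its origin towards -x
- tamp_knob (a point): centre of the end of the tamp's knob, 76 mm from its origin towards +x. With the foot on the tall tube's floor, the knob stands 30 mm above the tube's rim
- offcut: bystander: light wood offcut, 70 x 34 x 30 mm, loose on the bench; origin at the centre of its underside
- long_offcut: bystander: long wood offcut, 110 x 32 x 26 mm, loose on the bench; origin at the centre of its underside
- sander: bystander: sanding block, 110 x 60 x 42 mm, loose on the bench; origin at the centre of its underside
- glue: bystander: glue bottle, diameter 56, height 150 mm, loose on the bench; origin at the centre of its underside
- mug: bystander: mug, diameter 76, height 85 mm, loose on the bench; origin at the centre of its underside
- jar: bystander: amber jar, diameter 68, height 80 mm, loose on the bench; origin at the centre of its underside
- hammer: bystander: hammer, wooden handle, 260 long mm, loose on the bench; origin at the centre of its underside (near mid-length)
- brush: bystander: brush, 200 long, lying mm, loose on the bench; origin at the centre of its underside (near mid-length)
Mind the look-alikes: they are no part of the job. What is shaped like the tamp but green is not meant.

How it is judged:
On the way, in this order (a step that is already met when the one before it is completed fails the run):
1. the tall tube's cap is flicked open by 1.3 rad or more (value of joint tall_cap above 1.3 rad), for 0.1 s.
2. the tamp stands upright on its foot on the bench, let go (angle between tamp's own x axis and vertical below 0.08 rad and height (world z) of tamp_foot below 0.006 m and contact force between the fingers and tamp below 0.3 N and linear speed of tamp below 0.05 m/s), for 0.2 s.
3. the tamp stands foot down on the floor of the tall tube, let go (horizontal distance between tamp_foot and tall below 0.014 m and z of tamp_foot in the frame of tall below 0.01 m and angle between tamp's own x axis and vertical below 0.12 rad and contact force between the fingers and tamp below 0.3 N and linear speed of tamp below 0.02 m/s), for 0.1 s.
4. all three caps are pressed shut (value of joint each of tall_cap, spare_cap, filled_cap below 0.05 rad), for 0.2 s.
At the end, for the whole second after the job is handed in: The tamp stands in the tall tube foot down (foot within 14 mm of the tube's axis, less than 10 mm above the tube's underside, within 0.12 rad of upright), released and at rest (below 0.02 m/s), and all three caps are shut to less than 0.05 rad (all of step 3 and all of step 4); the robot touches nothing.
It fails at once if another thing on the bench (offcuts, sanding block, glue, mug, jar, hammer, brush) is shoved more than 40 mm or knocked over (distance of any of offcut, long_offcut, sander, glue, mug, jar, hammer, brush from where it was at the start of the episode above 0.04 m or angle between any of glue, mug, jar's own z axis and vertical above 0.6 rad).
It also fails if it takes over 72 s, if anything falls off the work surface, if the arm or the gripper's body presses on something with over 40 N, if the wrist force passes 120 N, or if a joint passes its speed limit or range.

## Working session

There is one attempt and no reset: what is moved stays moved. The work goes in short steps, Python scripts to look and compute and a tool call to move; the robot and the scene stay as the last step left them, time stands still between calls to the robot, and variables do not carry over. Pictures are saved under pics/ and viewed, at most 10 in all, crops included, and the job is handed in when it is done.

Besides the shell and the picture viewer there is one more tool, called by a JSON object that holds its "api" and its "payload", one argument or row to a line. play_rows: Moves the arm, as the interface text tells. Its arguments: {"type":"object","properties":{"moves":{"type":"array"},"squeeze":{"type":"number"}},"required":["moves"]}

```bash
mkdir -p pics; ls
cat > h.py <<'E'
import numpy as np, cv2
from scipy.spatial.transform import Rotation as R
from workcell import observe, camera, camera_params, manip
def cloud(name):
    p=camera_params(name); im,d=camera(name)
    h,w=d.shape; u,v=np.meshgrid(np.arange(w),np.arange(h))
    K=np.array([[p['fx'],0,p['cx']],[0,p['fy'],p['cy']],[0,0,1.]])
    n=cv2.undistortPoints(np.stack([u,v],-1).reshape(-1,1,2).astype(float),K,np.array(p['dist_coeffs'],float)).reshape(h,w,2)
    c=np.stack([n[...,0]*d,-n[...,1]*d,-d],-1)
    o=np.array(p['orientation'],float)
    M=o if o.shape==(3,3) else (R.from_euler('xyz',o).as_matrix() if o.size==3 else None)
    P=c@M.T+np.array(p['eye']); P[d==0]=np.nan
    return im,P
def save(im,f): cv2.imwrite('pics/'+f,im[...,::-1])
E
python3 - <<'E'
from h import *
print(observe())
for n in ('scene','top'):
    print(camera_params(n)); im,P=cloud(n); save(im,n+'0.png'); np.save(n+'0.npy',P)
E
```

```text
pics
{'clock': 0.0, 'joints': array([-1.34360305,  0.33283137, -0.0647242 ,  1.460946  ,  0.02160065,
        1.34986073, -0.08851381]), 'joint_velocities': array([-0.00095155, -0.00049522,  0.00083233,  0.00101891, -0.0001535 ,
        0.0008795 ,  0.00248419]), 'tau': array([-5.15639431e-05, -6.23236156e+01,  2.46376003e-02, -3.89907253e+01,
       -6.13292260e-02,  3.94827803e-02,  1.43154693e-04]), 'position': array([0.15440027, 0.60524034, 0.22177704]), 'eef_rot': array([-3.14024398e+00,  5.50272322e-05,  2.89182971e+00]), 'wrist_force': array([ 0.02237951, -0.41125546, -0.44324951]), 'torque': array([ 0.01117401, -0.00097734,  0.03351514]), 'gripper_force': 0.0, 'finger_gap': 0.08716690746978205}
{'fx': 457.1710861374019, 'fy': 457.1710861374019, 'cx': 267.08044403026406, 'cy': 213.06639984464698, 'dist_coeffs': array([-0.13014353,  0.        ,  0.        ,  0.        ,  0.        ]), 'eye': array([1.54309078, 0.85955481, 0.94657439]), 'orientation': array([ 1.0449983 , -0.00232991,  2.27709079])}
{'fx': 406.36839027630435, 'fy': 406.36839027630435, 'cx': 272.8562788026966, 'cy': 203.48166932123755, 'dist_coeffs': array([-0.04161389,  0.        ,  0.        ,  0.        ,  0.        ]), 'eye': array([ 0.27830797, -0.02087858,  1.19503804]), 'orientation': array([ 0.21048497, -0.00601491, -1.50709861])}
```

View pics/scene0.png

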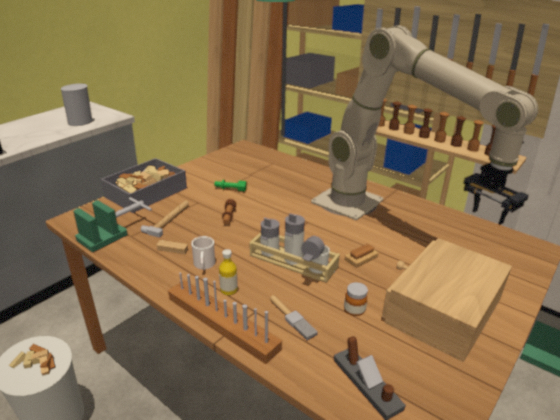

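View pics/top0.png

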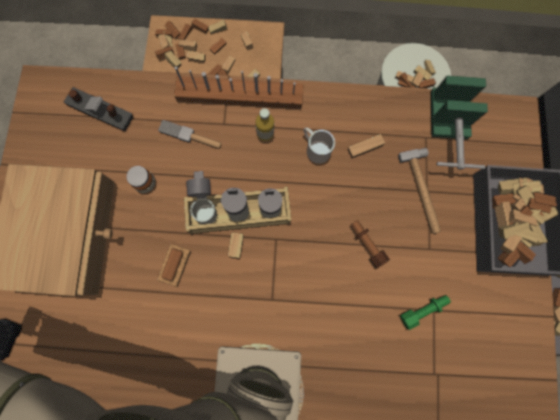

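The scene picture shows the rack at about (293,250), with the tall tube in the middle and the open spare at the right. In the top picture, the tubes are at (203,210) open, (234,203) tall and (270,202) filled. The brown tamp is at (370,245), and the green decoy is at (425,312).

Run:
```python
from h import *
P=np.load('top0.npy'); S=np.load('scene0.npy')
im=cv2.imread('pics/top0.png')
Q=np.concatenate([P.reshape(-1,3),S.reshape(-1,3)])
Q=Q[~np.isnan(Q[:,0])]
def box(x0,x1,y0,y1,z0,z1,Q=Q):
    return Q[(Q[:,0]>x0)&(Q[:,0]<x1)&(Q[:,1]>y0)&(Q[:,1]<y1)&(Q[:,2]>z0)&(Q[:,2]<z1)]
for u,v in [(203,210),(234,203),(270,202),(200,183),(236,245),(174,263),(358,230),(380,260),(370,245),(187,213),(289,207)]: print(u,v,P[v,u].round(3))
np.set_printoptions(suppress=True,precision=4)
# rack from top view: points z .04-.075 
c=P[205,238]
b=P[190:234,180:296].reshape(-1,3); b=b[(b[:,2]>.05)&(b[:,2]<.064)]
print('rack',cv2.minAreaRect((b[:,:2]*1000).astype(np.float32)),len(b))
t=P[225:270,345:395].reshape(-1,3); t=t[t[:,2]>.008]
print('tamp',len(t),t.mean(0),cv2.minAreaRect((t[:,:2]*1000).astype(np.float32)))
m=t[:,:2].mean(0); w,V=np.linalg.eigh(np.cov((t[:,:2]-m).T)); a=V[:,1]; print('axis',a)
s=(t[:,:2]-m)@a; n=(t[:,:2]-m)@V[:,0]
for lo in np.arange(-.085,.085,.01):
    k=(s>=lo)&(s<lo+.01)
    if k.sum(): print(lo.round(3),k.sum(),n[k].min().round(4),n[k].max().round(4),t[k,2].max().round(4))
crop=np.hstack([cv2.resize(im[170:290,160:300],None,fx=3,fy=3,interpolation=2),cv2.resize(im[215:275,335:400],(390,360),interpolation=2)])
cv2.imwrite('pics/crop1.png',crop)
```

```text
203 210 [0.497 0.193 0.018]
234 203 [0.491 0.087 0.173]
270 202 [ 0.511 -0.005  0.125]
200 183 [0.543 0.183 0.156]
236 245 [0.399 0.086 0.03 ]
174 263 [0.335 0.255 0.042]
358 230 [ 0.464 -0.263  0.035]
380 260 [ 0.381 -0.325  0.045]
370 245 [ 0.422 -0.297  0.039]
187 213 [0.478 0.23  0.058]
289 207 [ 0.515 -0.059  0.054]
rack ((500.4825134277344, 89.66950225830078), (98.90457916259766, 297.9336242675781), 9.79822063446045) 877
tamp 578 [ 0.4177 -0.299   0.0367] ((428.6318664550781, -294.31549072265625), (144.3555450439453, 47.234954833984375), 37.086212158203125)
axis [-0.8031 -0.5958]
-0.085 11 -0.011 -0.0007 0.0356
-0.075 29 -0.0107 0.0149 0.0409
-0.065 32 -0.0098 0.017 0.0415
-0.055 45 -0.0198 0.0254 0.0512
-0.045 44 -0.0197 0.0218 0.048
-0.035 29 -0.0087 0.0137 0.0381
-0.025 31 -0.0105 0.0148 0.0387
-0.015 33 -0.0101 0.0147 0.04
-0.005 33 -0.0103 0.0143 0.0388
0.005 32 -0.0096 0.0152 0.0409
0.015 32 -0.0098 0.0157 0.0407
0.025 68 -0.0204 0.0268 0.0524
0.035 58 -0.0197 0.0259 0.0502
0.045 64 -0.0199 0.0262 0.0506
0.055 37 -0.0199 0.027 0.0483
```

View pics/crop1.png

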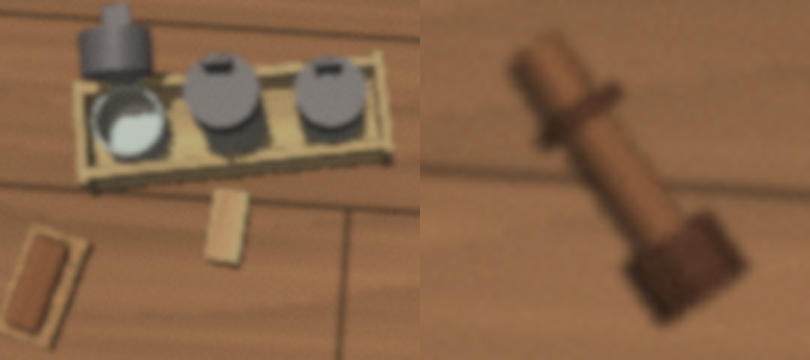

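The crop shows the tamp's octagonal foot at the lower right, nearest the robot, with its knob at the upper left. The spare tube is open at the left of the rack, with its dome standing up behind it. Next I'll refine the tube positions and the spare cap's angle in rack axes.

```bash
cat >> h.py <<'E'
np.set_printoptions(suppress=True,precision=4)
YAW=np.radians(9.8); RC=np.array([.5005,.0897])
def rack(p): # world->rack xy
    d=np.asarray(p)[...,:2]-RC; c,s=np.cos(YAW),np.sin(YAW)
    return np.stack([d[...,0]*c+d[...,1]*s,-d[...,0]*s+d[...,1]*c],-1)
def world(x,y,z): 
    c,s=np.cos(YAW),np.sin(YAW); return np.array([RC[0]+x*c-y*s,RC[1]+x*s+y*c,z])
def plan(pts, start=None):
    """pts: list of (xyz, yaw_deg, gap, n|None); prints rows"""
    o=observe(); p=np.array(o['position']) if start is None else np.array(start[0]); y=np.degrees(o['eef_rot'][2]) if start is None else start[1]
    for xyz,ty,gap,n in pts:
        dy=(ty-y+180)%360-180; d=np.array(xyz)-p
        n=n or int(max(np.ceil(np.linalg.norm(d)/.055),np.ceil(abs(dy)/10),1))
        for i in range(n):
            a=np.radians(y); tgt=p+(np.array(xyz)-p)/(n-i); v=tgt-p
            r=[np.cos(a)*v[0]+np.sin(a)*v[1],np.sin(a)*v[0]-np.cos(a)*v[1],-v[2]]
            t=-dy/n; r=[round(k*100,1) for k in r]; t=round(t,1); print([gap,*r,t],end=',')
            p=p+np.array([np.cos(a)*r[0]+np.sin(a)*r[1],np.sin(a)*r[0]-np.cos(a)*r[1],-r[2]])/100; y-=t
        print()
    print('end',p,y)
E
python3 - <<'E'
from h import *
P=np.load('top0.npy'); S=np.load('scene0.npy')
for nm,A in(('top',P),('scene',S)):
    Q=A.reshape(-1,3); Q=Q[~np.isnan(Q[:,0])]; r=rack(Q); z=Q[:,2]
    for n,y0,h in(('tall',0,.172),('filled',-.095,.126)):
        k=(abs(r[:,1]-y0)<.045)&(abs(r[:,0])<.06)&(abs(z-h)<.006)
        lo,hi=np.percentile(r[k],[2,98],0); print(nm,n,k.sum(),lo,hi,(lo+hi)/2,np.median(z[k]),cv2.minEnclosingCircle((r[k]*1000).astype(np.float32)))
        k=(abs(r[:,1]-y0)<.045)&(abs(r[:,0])<.06)&(z>h+.012); print(' lever',k.sum(),r[k].mean(0) if k.any() else 0, z[k].max() if k.any() else 0)
    k=(abs(r[:,1]-.095)<.05)&(r[:,0]>.03)&(r[:,0]<.16)&(z>.07)
    print(nm,'spare',k.sum()); q=np.c_[r[k],z[k]]
    for lo in np.arange(.03,.14,.01):
        m=(q[:,0]>=lo)&(q[:,0]<lo+.01)
        if m.any(): print(lo.round(3),m.sum(),q[m,2].min(),q[m,2].max(),q[m,1].min(),q[m,1].max())
    m=(r[:,1]>.2)&(z>.05)&(z<.4)&(Q[:,0]>.2)&(Q[:,0]<.6); print('box',Q[m].min(0),Q[m].max(0))
plan([(np.array([.154,.605,.35]),165.7,0,None),(world(-.06,0,.30),9.8,0,None)])
E
```

```text
top tall 454 [-0.0295 -0.029 ] [0.0266 0.0302] [-0.0015  0.0006] 0.1720709450518122 ((0.3214457333087921, 1.2232739925384521), 33.00077438354492)
 lever 38 [0.0184 0.0011] 0.20393026804950976
top filled 415 [-0.03   -0.1233] [ 0.03   -0.0643] [-0.     -0.0938] 0.12589481133078428 ((-0.00044996393262408674, -94.15922546386719), 33.16024398803711)
 lever 36 [ 0.018  -0.0937] 0.15822687963726745
top spare 520
0.03 129 0.07109838820932946 0.15887454878627172 0.06282711063286121 0.12673734998494085
0.04 131 0.09001771478855924 0.1614624601792518 0.06314129222287235 0.12484836553295427
0.05 84 0.1215719047270225 0.1578655590673237 0.06327821977145426 0.12315971493192919
0.06 86 0.1278194295148536 0.16012664466309734 0.06358870922304427 0.12550293052514858
0.07 29 0.12698444317759972 0.16197234765839896 0.0632707158488022 0.12639540739307678
0.08 11 0.10812433853183401 0.11378817314298417 0.08403183595079333 0.10382655859048179
0.09 32 0.10678168009697386 0.11509001478732461 0.0838104975171535 0.10719613016288719
0.1 18 0.10723162237264616 0.11548088457989092 0.08267429821598615 0.105778667
[... 1956 characters left out ...]
, np.float64(-3.5), np.float64(1.3), np.float64(0.3), np.float64(9.7)],[0, np.float64(-3.2), np.float64(1.9), np.float64(0.3), np.float64(9.7)],[0, np.float64(-2.9), np.float64(2.4), np.float64(0.3), np.float64(9.7)],[0, np.float64(-2.4), np.float64(2.9), np.float64(0.3), np.float64(9.7)],[0, np.float64(-1.9), np.float64(3.2), np.float64(0.3), np.float64(9.7)],[0, np.float64(-1.3), np.float64(3.5), np.float64(0.3), np.float64(9.7)],[0, np.float64(-0.7), np.float64(3.7), np.float64(0.4), np.float64(9.7)],[0, np.float64(-0.1), np.float64(3.7), np.float64(0.3), np.float64(9.7)],[0, np.float64(0.5), np.float64(3.7), np.float64(0.4), np.float64(9.7)],
end [0.4411 0.0796 0.2999] 10.487518704928245
```

{"api": "play_rows", "payload": {
  "moves": [
    [0,0,0,-4.3,0],
    [0,0,0,-4.3,0],
    [0,0,0,-4.2,0],
    [0,-2.6,-2.7,0.3,9.7],
    [0,-3.0,-2.3,0.3,9.7],
    [0,-3.3,-1.7,0.3,9.7],
    [0,-3.6,-1.2,0.3,9.7],
    [0,-3.7,-0.5,0.3,9.7],
    [0,-3.7,0.1,0.3,9.7],
    [0,-3.7,0.7,0.3,9.7],
    [0,-3.5,1.3,0.3,9.7],
    [0,-3.2,1.9,0.3,9.7]
  ]
}}

```text
clock: 1.6
position: [0.3167, 0.3088, 0.3232]
eef_rot: [-3.141, 0.0, 1.363]
wrist_force: [0.5, -0.7, 0.1]
finger_gap: 0.0002
gripper_force: 0.0
```

{"api": "play_rows", "payload": {
  "moves": [
    [0,-2.9,2.4,0.3,9.7],
    [0,-2.4,2.9,0.3,9.7],
    [0,-1.9,3.2,0.3,9.7],
    [0,-1.3,3.5,0.3,9.7],
    [0,-0.7,3.7,0.4,9.7],
    [0,-0.1,3.7,0.3,9.7],
    [0,0.5,3.7,0.4,9.7],
    [0,0,0,0,0],
    [0,0,0,0,0]
  ]
}}

```text
clock: 2.72
position: [0.4409, 0.0805, 0.3004]
eef_rot: [-3.141, 0.0, 0.185]
wrist_force: [-0.3, 0.5, 0.6]
finger_gap: 0.0002
gripper_force: 0.0
```

```bash
sed -i 's/round(k\*100,1)/float(round(k*100,1))/; s/t=round(t,1)/t=float(round(t,1))/' h.py
python3 - <<'E'
from h import *
o=observe(); print(o['clock'],o['position'],np.degrees(o['eef_rot']),rack(o['position']),o['joints'],o['finger_gap'])
E
```

```text
2.725 [0.4409 0.0805 0.3004] [-179.9854    0.0259   10.5914] [-0.0603  0.0011] [-0.7787 -0.1332  0.4529  1.7914  0.0581  1.4706 -1.721 ] 0.00021218905896035428
```

{"api": "play_rows", "payload": {
  "moves": [
    [0,2,0,5,0.8],
    [0,2,0,5.6,0],
    [0,1.4,0,0,0],
    [0,1.3,0,0,0],
    [0,1.7,0,-0.3,0],
    [0,1.7,0,0.1,0],
    [0,1.6,0,0.6,0],
    [0,1.4,0,1,0],
    [0,0.8,0,0.8,0],
    [0,0,0,-5,0],
    [0,-4,0,-5,0],
    [0,-5,0,0,0]
  ]
}}

```text
clock: 4.22
position: [0.4919, 0.0887, 0.276]
eef_rot: [-3.14, -0.007, 0.168]
wrist_force: [0.3, -0.5, -0.5]
finger_gap: 0.0004
gripper_force: 0.0
```

Run:
```python
from h import *
o=observe(); print(o['clock'],rack(o['position']),o['position'],o['eef_rot'])
im,P=cloud('scene'); save(cv2.resize(im[190:300,220:360],None,fx=4,fy=4),'s1.png')
```

```text
4.225 [-0.0087  0.0005] [0.4919 0.0887 0.276 ] [-3.1405 -0.0074  0.1684]
```

View pics/s1.png

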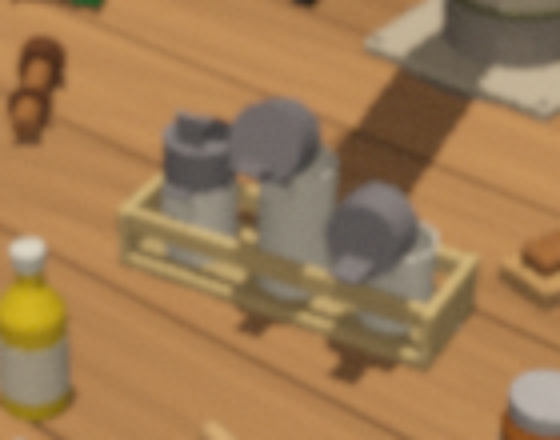

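The crop shows the tall cap open at about 70°, at (275,140), and the spare cap at about 90°, at (375,225). Next I'll push the tall cap the rest of the way from inside.

{"api": "play_rows", "payload": {
  "moves": [
    [0,-2.2,0,2,0],
    [0,0,0,4.5,0],
    [0,0,0,3.9,0],
    [0,2,0,0,0],
    [0,2.5,0,0,0],
    [0,2.5,0,0,0],
    [0,1.7,0,0,0],
    [0,0,0,0,0],
    [0,-2,0,-1,0],
    [0,-3,0,-5,0],
    [0,0,0,-5,0],
    [0,0,0,0,0]
  ]
}}

```text
clock: 5.78
position: [0.5063, 0.0914, 0.2819]
eef_rot: [-3.139, -0.008, 0.169]
wrist_force: [-0.4, -0.3, -0.4]
finger_gap: 0.0006
gripper_force: 0.0
```

Run:
```python
from h import *
o=observe(); print(o['clock'],rack(o['position']),o['position'],np.degrees(o['eef_rot']),o['joints'])
im,P=cloud('top'); save(im,'t2.png')
Q=P.reshape(-1,3); Q=Q[~np.isnan(Q[:,0])]; r=rack(Q); z=Q[:,2]
k=(abs(r[:,1])<.045)&(r[:,0]>.03)&(r[:,0]<.16)&(z>.09)&(z<.21); q=np.c_[r[k],z[k]]
for lo in np.arange(.03,.14,.01):
    m=(q[:,0]>=lo)&(q[:,0]<lo+.01)
    if m.any(): print(lo.round(3),m.sum(),q[m,2].min(),q[m,2].max())
# tamp refined
t=P[225:270,345:395].reshape(-1,3); t=t[t[:,2]>.008]
print('tamp',len(t),cv2.minAreaRect((t[:,:2]*1000).astype(np.float32)))
S,_=None,None
im,S=cloud('scene'); t=S.reshape(-1,3); t=t[(t[:,2]>.008)&(t[:,2]<.06)&(abs(t[:,0]-.428)<.1)&(abs(t[:,1]+.294)<.09)]
print('tamp scene',len(t),cv2.minAreaRect((t[:,:2]*1000).astype(np.float32)))
```

```text
5.775 [0.006  0.0007] [0.5063 0.0914 0.2819] [-179.8288   -0.4311    9.695 ] [-0.7967  0.0385  0.5523  1.688  -0.0229  1.4132 -1.6429]
tamp 577 ((434.01385498046875, -301.95361328125), (143.53369140625, 63.4854621887207), 35.3106803894043)
tamp scene 253 ((425.77801513671875, -290.32110595703125), (176.42666625976562, 121.36979675292969), 40.26681900024414)
```

Run:
```python
from h import *
g=np.array([.4765,-.2582])
plan([((*g,.25),37,6,None),((*g,.10),37,6,None)])
```

```text
[6, -1.2, 4.9, 0.4, -3.9],[6, -1.6, 4.7, 0.4, -3.9],[6, -1.9, 4.6, 0.4, -3.9],[6, -2.2, 4.5, 0.4, -3.9],[6, -2.5, 4.4, 0.4, -3.9],[6, -2.8, 4.2, 0.4, -3.9],[6, -3.1, 3.9, 0.4, -3.9],
[6, 0.0, 0.0, 5.0, 0.0],[6, 0.0, 0.0, 5.0, 0.0],[6, 0.0, 0.0, 5.0, 0.0],
end [ 0.4761 -0.2584  0.0998] 37.00404241842733
```

View pics/t2.png

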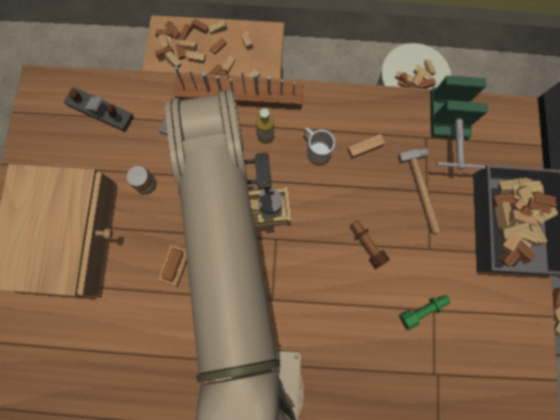

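The arm covers the rack in this top view. The tamp at (370,245) hasn't moved.

{"api": "play_rows", "payload": {
  "moves": [
    [6,-1.2,4.9,0.4,-3.9],
    [6,-1.6,4.7,0.4,-3.9],
    [6,-1.9,4.6,0.4,-3.9],
    [6,-2.2,4.5,0.4,-3.9],
    [6,-2.5,4.4,0.4,-3.9],
    [6,-2.8,4.2,0.4,-3.9],
    [6,-3.1,3.9,0.4,-3.9],
    [6,0,0,5,0],
    [6,0,0,5,0],
    [6,0,0,5,0],
    [6,0,0,0,0],
    [6,0,0,0,0]
  ]
}}

```text
clock: 7.38
position: [0.4765, -0.2589, 0.1006]
eef_rot: [3.141, -0.0, 0.645]
wrist_force: [0.1, 1.0, 0.7]
finger_gap: 0.0598
gripper_force: 0.0
```

Run:
```python
from h import *
o=observe(); print(o['clock'],o['position'],np.degrees(o['eef_rot']),o['joints'],o['finger_gap'])
im,P=cloud('wrist'); save(im,'w3.png')
im2,S=cloud('scene')
for A in(P,S):
    Q=A.reshape(-1,3); Q=Q[~np.isnan(Q[:,0])]
    d=Q[:,:2]-np.array([.4286,-.2943]); c,s=np.cos(np.radians(37)),np.sin(np.radians(37))
    r=np.c_[d[:,0]*c+d[:,1]*s,-d[:,0]*s+d[:,1]*c]
    k=(abs(r[:,0])<.095)&(abs(r[:,1])<.04)&(Q[:,2]>.015)&(Q[:,2]<.055); print(k.sum())
    for lo in np.arange(-.085,.09,.01):
        m=k&(r[:,0]>=lo)&(r[:,0]<lo+.01)
        if m.sum()>3: print(lo.round(3),m.sum(),r[m,1].min(),r[m,1].max(),Q[m,2].max())
    Q=Q; rr=rack(Q);z=Q[:,2]
    k=(abs(rr[:,1])<.045)&(rr[:,0]>.03)&(rr[:,0]<.16)&(z>.09)&(z<.21); q=np.c_[rr[k],z[k]]
    print('cap',len(q)); 
    if len(q): print(q.max(0),q[q[:,2].argmax()],q[q[:,0].argmax()])
```

```text
7.375 [ 0.4765 -0.2589  0.1006] [179.9579  -0.0082  36.9623] [-0.2975  0.3319  0.8397  1.863  -0.2802  1.0686 -0.274 ] 0.059817976264537706
4980
-0.045 390 -0.02304520361895513 0.02265169120627941 0.035128103859146304
-0.035 409 -0.020665083221728213 0.02236119241724469 0.03699469940904895
-0.025 367 -0.012401242980985598 0.012980165655474206 0.03706698105890349
-0.015 254 -0.012247542405668103 0.012773295692824597 0.037886567227875256
0.015 302 -0.012678719501089437 0.012295425876135514 0.037361385341725895
0.025 353 -0.021837153092904685 0.021423332057786536 0.047119493101525106
0.035 1111 -0.02304272679743896 0.021926139782489473 0.04729891299270786
0.045 484 -0.01372354423050517 0.012516510754294174 0.03879513779228247
0.055 508 -0.013566165043613788 0.013352656922487043 0.03827615357750505
0.065 556 -0.014463246422829715 0.013245766192240563 0.03887094028068183
0.075 244 -0.013543019968079467 0.011666211096964516 0.03611777521877446
cap 0
228
-0.075 6 -0.01828810054821285 0.0074031070859078285 0.04818691193047353
-0.065 12 -0.016914217109193174 0.02474204190797894 0.045821866654
[... 319 characters left out ...]
24681111 0.014399620777778847 0.03927117903950361
-0.005 8 -0.005270016225858138 0.011226028653178784 0.039549506334415896
0.005 7 -0.007688153822528286 0.012955454040803045 0.0416202332783937
0.025 5 -0.016343516428543474 0.023388112571099393 0.042619816629370644
0.035 39 -0.01988789105942607 0.023672947154270513 0.05060822671923593
0.045 17 -0.01862859314661966 0.021305312399940542 0.0508935142035315
0.055 13 -0.0118877581689791 0.014992265691398648 0.04069619612958231
0.065 14 -0.011078375735841431 0.012364331008984403 0.0393664980093793
0.075 21 -0.01029227141124672 0.013925314474636553 0.03856024718885298
cap 441
[0.1104 0.0383 0.1961] [ 0.0731 -0.002   0.1961] [ 0.1104 -0.0051  0.1216]
```

View pics/w3.png

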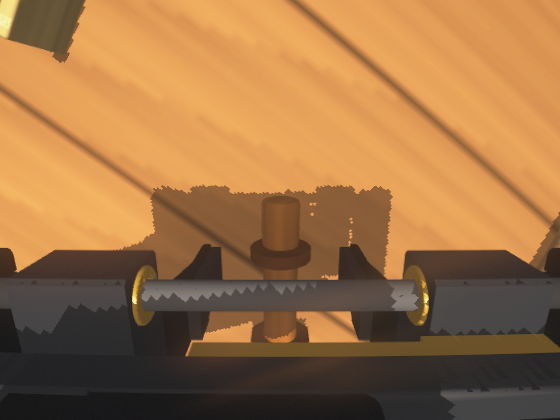

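The wrist view shows the knob at (281,220), centred between the fingers, and the scene depth puts the tall cap at about 115°. Now I'll descend and grip lightly, so the tamp can pivot.

{"api": "play_rows", "payload": {
  "moves": [
    [6,0.2,0,5,0],
    [6,0,0,3.5,0],
    [6,0,0,1,0],
    [2.4,0,0,0,0],
    [2.4,0,0,0,0],
    [2.4,0,0,0,0],
    [2.4,0,0,0,0],
    [2.4,0,0,0,0]
  ],
  "squeeze": 5
}}

```text
clock: 8.48
position: [0.4783, -0.2573, 0.0047]
eef_rot: [3.141, -0.001, 0.646]
wrist_force: [0.9, 0.4, 3.4]
finger_gap: 0.028
gripper_force: 5.0
```

Run:
```python
import numpy as np
L,h=134,23; p=(L,h); 
for i in range(1,13):
    f=np.radians(7.5*i); q=(L*np.cos(f)-h*np.sin(f), L*np.sin(f)+h*np.cos(f)); print([2.4,round((q[0]-p[0])/10,1),0,round(-(q[1]-p[1])/10,1),0]); p=q
```

```text
[2.4, np.float64(-0.4), 0, np.float64(-1.7), 0]
[2.4, np.float64(-0.6), 0, np.float64(-1.7), 0]
[2.4, np.float64(-0.8), 0, np.float64(-1.6), 0]
[2.4, np.float64(-1.0), 0, np.float64(-1.4), 0]
[2.4, np.float64(-1.2), 0, np.float64(-1.3), 0]
[2.4, np.float64(-1.4), 0, np.float64(-1.1), 0]
[2.4, np.float64(-1.5), 0, np.float64(-0.9), 0]
[2.4, np.float64(-1.6), 0, np.float64(-0.7), 0]
[2.4, np.float64(-1.7), 0, np.float64(-0.5), 0]
[2.4, np.float64(-1.8), 0, np.float64(-0.3), 0]
[2.4, np.float64(-1.8), 0, np.float64(-0.0), 0]
[2.4, np.float64(-1.8), 0, np.float64(0.2), 0]
```

{"api": "play_rows", "payload": {
  "moves": [
    [2.4,-0.4,0,-1.8,0],
    [2.4,-0.6,0,-1.7,0],
    [2.4,-0.8,0,-1.6,0],
    [2.4,-1,0,-1.4,0],
    [2.4,-1.2,0,-1.3,0],
    [2.4,-1.4,0,-1.1,0],
    [2.4,-1.5,0,-0.9,0],
    [2.4,-1.6,0,-0.7,0],
    [2.4,-1.7,0,-0.5,0],
    [2.4,-1.8,0,-0.3,0],
    [2.4,-1.8,0,-0.1,0],
    [2.4,-1.8,0,0,0]
  ]
}}

```text
clock: 9.98
position: [0.3521, -0.3518, 0.1182]
eef_rot: [-3.141, 0.0, 0.645]
wrist_force: [0.0, 0.3, -1.8]
finger_gap: 0.0277
gripper_force: 5.0
```

Run:
```python
from h import *
o=observe(); print(o['clock'],o['position'],np.degrees(o['eef_rot']),o['wrist_force'],o['finger_gap'])
im,P=cloud('scene'); 
Q=P.reshape(-1,3); c=np.array(o['position']); k=(np.abs(P[...,0]-c[0])<.1)&(np.abs(P[...,1]-c[1])<.1)&(P[...,2]>.01)&(P[...,2]<.2)
v,u=np.nonzero(k); print(u.min(),u.max(),v.min(),v.max())
u0,v0=int(u.mean()),int(v.mean()); save(cv2.resize(im[max(v0-60,0):v0+60,u0-70:u0+70],None,fx=4,fy=4),'s4.png')
t=P[k]
for lo in np.arange(.01,.15,.01):
    m=t[(t[:,2]>=lo)&(t[:,2]<lo+.01)]
    if len(m)>3: print(lo.round(2),len(m),np.median(m[:,:2],0)-c[:2],np.ptp(m[:,:2],0))
```

```text
9.975 [ 0.3521 -0.3518  0.1182] [-179.9879    0.0002   36.9818] [ 0.023   0.2585 -1.8459] 0.027743507135775555
208 252 161 204
0.01 23 [-0.0034  0.0062] [0.0458 0.03  ]
0.02 23 [-0.0003 -0.0013] [0.1072 0.0712]
0.03 37 [-0.0034  0.0015] [0.05 0.05]
0.04 22 [-0.0065  0.0004] [0.0499 0.0468]
0.05 15 [-0.0063  0.0009] [0.0241 0.0257]
0.06 13 [-0.004   0.0016] [0.0253 0.0208]
0.07 10 [-0.0035  0.003 ] [0.0162 0.0135]
0.08 14 [-0.001   0.0035] [0.0169 0.0186]
0.09 8 [0.0001 0.0052] [0.0245 0.0162]
0.1 14 [0.0093 0.0122] [0.0309 0.0315]
0.11 29 [0.0057 0.0077] [0.0321 0.0326]
0.12 22 [ 0.0033 -0.0008] [0.0321 0.0382]
0.13 25 [0.0051 0.0094] [0.0337 0.0366]
0.14 32 [0.0052 0.0035] [0.0375 0.0425]
```

View pics/s4.png

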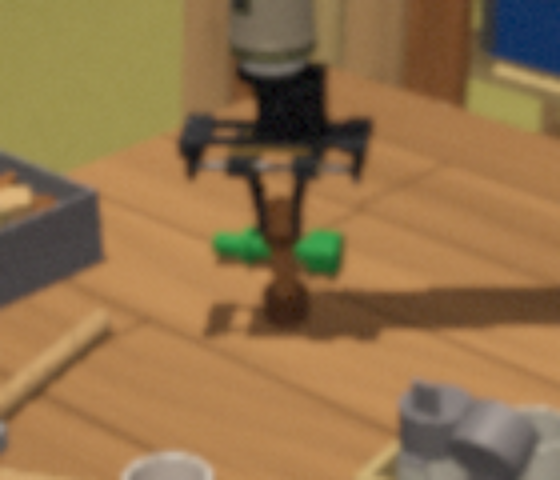

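The crop shows the tamp hanging nearly upright from the fingers at about (285,260), with its foot just above the bench. I'll lower it until the foot sits flat.

{"api": "play_rows", "payload": {
  "moves": [
    [2.4,0,0,0.2,0],
    [2.4,0,0,0.2,0],
    [2.4,0,0,0.2,0],
    [2.4,0,0,0,0]
  ],
  "squeeze": 3
}}

```text
clock: 10.52
position: [0.3536, -0.351, 0.1123]
eef_rot: [3.141, 0.0, 0.646]
wrist_force: [-0.3, -0.6, 3.4]
finger_gap: 0.0282
gripper_force: 3.5
```

```bash
cat > tilt.py <<'E'
from h import *
o=observe(); print(o['clock'],o['position'],o['wrist_force'],o['finger_gap'])
c=np.array([.352,-.352]); P=cloud('scene')[1].reshape(-1,3)
t=P[(np.hypot(P[:,0]-c[0],P[:,1]-c[1])<.05)&(P[:,2]>.005)&(P[:,2]<.155)]
def cost(a):
    # axis through (a0,a1) at z=.07 with slopes; neck radius 13 in height .04-.095, foot r~24 below
    m=t[(t[:,2]>.042)&(t[:,2]<.095)]; f=t[(t[:,2]>.008)&(t[:,2]<.03)]
    g=lambda q,r: np.hypot(q[:,0]-c[0]-a[0]-a[2]*(q[:,2]-.07),q[:,1]-c[1]-a[1]-a[3]*(q[:,2]-.07))-r
    return np.r_[g(m,.013),g(f,.0238)]
from scipy.optimize import least_squares
s=least_squares(cost,[0,0,0,0],loss='soft_l1',f_scale=.002); print('center@.07',s.x[:2]+c,'slopes',s.x[2:],len(s.fun),np.abs(s.fun).mean())
E
python3 tilt.py
```

```text
10.525 [ 0.3536 -0.351   0.1123] [-0.3487 -0.59    3.4343] 0.02816237951534057
center@.07 [ 0.3435 -0.3563] slopes [0.0685 0.0509] 120 0.0026012880112805284
```

{"api": "play_rows", "payload": {
  "moves": [
    [2.4,-0.3,0,0,0],
    [2.4,-0.3,0,0,0],
    [2.4,-0.3,0,0,0],
    [2.4,0,0,0,0]
  ]
}}

```text
clock: 11.08
position: [0.3456, -0.3566, 0.1121]
eef_rot: [-3.141, 0.0, 0.645]
wrist_force: [0.3, 0.4, -1.8]
finger_gap: 0.0279
gripper_force: 3.0
```

```bash
python3 tilt.py
```

```text
11.075 [ 0.3456 -0.3566  0.1121] [ 0.3147  0.3524 -1.7869] 0.027916724016390674
center@.07 [ 0.3491 -0.3516] slopes [0.2915 0.2282] 123 0.0035669315377472523
```

```bash
cat > sl.py <<'E'
from h import *
o=observe(); c=np.array(o['position']); a=o['eef_rot'][2]
print(o['clock'],c,o['wrist_force'],o['finger_gap'])
for n in('scene','top'):
    P=cloud(n)[1].reshape(-1,3); d=P[:,:2]-c[:2]
    r=np.c_[d@[np.cos(a),np.sin(a)],d@[np.sin(a),-np.cos(a)]]
    k=(np.abs(r)<.06).all(1)&(P[:,2]>.006)&(P[:,2]<.16); r=r[k]*1000; z=P[k,2]
    print(n)
    for lo in np.arange(.006,.16,.011):
        m=r[(z>=lo)&(z<lo+.011)]
        if len(m)>3: print(lo.round(3),len(m),np.percentile(m,[5,50,95],0).round(0).T.tolist())
E
python3 sl.py
```

```text
11.125 [ 0.3458 -0.3565  0.1122] [ 0.1414  0.2267 -1.6147] 0.02786678307215348
scene
0.006 38 [[-21.0, 6.0, 40.0], [-43.0, -6.0, 43.0]]
0.017 24 [[-16.0, 6.0, 14.0], [-24.0, -9.0, 19.0]]
0.028 41 [[-21.0, 0.0, 13.0], [-22.0, -6.0, 20.0]]
0.039 19 [[-11.0, 1.0, 5.0], [-16.0, -3.0, 13.0]]
0.05 15 [[-9.0, -2.0, 5.0], [-14.0, -4.0, 7.0]]
0.061 14 [[-7.0, 1.0, 10.0], [-15.0, -3.0, 10.0]]
0.072 15 [[-7.0, 2.0, 7.0], [-13.0, -5.0, 9.0]]
0.083 14 [[-6.0, 5.0, 7.0], [-12.0, -3.0, 9.0]]
0.094 5 [[0.0, 5.0, 12.0], [-10.0, -6.0, 7.0]]
0.105 35 [[1.0, 9.0, 21.0], [-22.0, -2.0, 13.0]]
0.116 26 [[-8.0, 7.0, 16.0], [-23.0, -3.0, 18.0]]
0.127 31 [[-6.0, 9.0, 17.0], [-25.0, -3.0, 18.0]]
0.138 32 [[-13.0, 7.0, 16.0], [-22.0, -1.0, 19.0]]
0.149 29 [[-5.0, 9.0, 15.0], [-28.0, -6.0, 24.0]]
top
```

{"api": "play_rows", "payload": {
  "moves": [
    [2.4,0,0,0.1,0],
    [2.4,0,0,0.1,0],
    [2.4,0,0,0,0]
  ]
}}

```text
clock: 11.6
position: [0.3465, -0.3575, 0.1114]
eef_rot: [3.14, -0.0, 0.645]
wrist_force: [-2.6, -0.2, 10.9]
finger_gap: 0.0277
gripper_force: 7.3
```

```bash
python3 sl.py
```

```text
11.6 [ 0.3465 -0.3575  0.1114] [-2.5576 -0.2473 10.8892] 0.027690181224778333
scene
0.006 34 [[-31.0, 5.0, 25.0], [-27.0, -4.0, 50.0]]
0.017 27 [[-2.0, 7.0, 15.0], [-23.0, -5.0, 18.0]]
0.028 40 [[-20.0, 1.0, 14.0], [-24.0, -4.0, 18.0]]
0.039 19 [[-14.0, -2.0, 9.0], [-17.0, -5.0, 11.0]]
0.05 13 [[-7.0, 2.0, 7.0], [-12.0, -5.0, 9.0]]
0.061 14 [[-1.0, 2.0, 9.0], [-13.0, -2.0, 7.0]]
0.072 11 [[-4.0, 2.0, 5.0], [-11.0, -5.0, 8.0]]
0.083 16 [[-3.0, 5.0, 10.0], [-14.0, -3.0, 6.0]]
0.094 10 [[-3.0, 9.0, 14.0], [-19.0, -5.0, 11.0]]
0.105 29 [[2.0, 10.0, 16.0], [-20.0, -3.0, 13.0]]
0.116 28 [[1.0, 10.0, 17.0], [-23.0, -2.0, 17.0]]
0.127 31 [[2.0, 10.0, 18.0], [-23.0, -0.0, 18.0]]
0.138 36 [[-8.0, 7.0, 14.0], [-25.0, -1.0, 20.0]]
0.149 27 [[-6.0, 8.0, 18.0], [-28.0, -3.0, 23.0]]
top
0.006 6 [[14.0, 29.0, 53.0], [-59.0, -16.0, 34.0]]
```

{"api": "play_rows", "payload": {
  "moves": [
    [2.4,0,0,-0.2,0],
    [5,0,0,0,0],
    [5,0,0,0,0],
    [5,0,0,0,0],
    [5,0,0,0,0],
    [5,0,0,0,0]
  ]
}}

```text
clock: 12.45
position: [0.3461, -0.3565, 0.1123]
eef_rot: [-3.141, -0.0, 0.646]
wrist_force: [0.4, -0.8, 0.7]
finger_gap: 0.0495
gripper_force: 0.0
```

```bash
python3 sl.py
python3 - <<'E'
from h import *
im,P=cloud('wrist'); save(im,'w5.png'); o=observe(); c=o['position'];a=o['eef_rot'][2]
Q=P.reshape(-1,3); d=Q[:,:2]-c[:2]; r=np.c_[d@[np.cos(a),np.sin(a)],d@[np.sin(a),-np.cos(a)]]*1000; z=Q[:,2]
for lo in np.arange(.0,.16,.01):
    m=r[(np.abs(r)<40).all(1)&(z>=lo)&(z<lo+.01)&(np.abs(r[:,1])<26)]
    if len(m)>9: print(lo.round(3),len(m),np.percentile(m,[1,50,99],0).round(1).T.tolist())
E
```

```text
12.45 [ 0.3461 -0.3565  0.1123] [ 0.4291 -0.796   0.7342] 0.04950564791357293
scene
0.006 39 [[-48.0, 6.0, 29.0], [-48.0, -3.0, 36.0]]
0.017 28 [[-14.0, 4.0, 14.0], [-25.0, -7.0, 15.0]]
0.028 40 [[-20.0, -2.0, 13.0], [-23.0, -3.0, 19.0]]
0.039 18 [[-12.0, -4.0, 6.0], [-17.0, -4.0, 7.0]]
0.05 13 [[-7.0, -3.0, 3.0], [-15.0, -8.0, 6.0]]
0.061 16 [[-12.0, -0.0, 3.0], [-15.0, -6.0, 6.0]]
0.072 16 [[-11.0, -2.0, 5.0], [-15.0, -2.0, 10.0]]
0.083 16 [[-9.0, -3.0, 5.0], [-12.0, -2.0, 9.0]]
0.094 6 [[-4.0, 2.0, 8.0], [-19.0, -9.0, 6.0]]
0.105 42 [[-19.0, 0.0, 12.0], [-19.0, -4.0, 16.0]]
0.116 32 [[-6.0, 4.0, 15.0], [-35.0, -3.0, 30.0]]
0.127 27 [[-6.0, 2.0, 14.0], [-35.0, -7.0, 29.0]]
0.138 42 [[-18.0, 0.0, 14.0], [-33.0, 1.0, 29.0]]
0.149 21 [[-9.0, 10.0, 16.0], [-39.0, 24.0, 34.0]]
top
0.006 5 [[24.0, 33.0, 55.0], [-34.0, 14.0, 49.0]]
0.0 1760 [[-6.8, 20.8, 39.3], [-25.6, -0.1, 25.6]]
0.01 163 [[-2.9, 8.9, 10.3], [-22.6, -0.1, 21.6]]
0.02 172 [[-3.0, 9.0, 10.3], [-23.0, 0.3, 21.7]]
0.03 1498 [[-21.3, -1.8, 10.1], [-23.0, -0.1, 22.2]]
0.04 144 [[-9.2, -1.4, 0.2], [-12.5, -0.8, 11.7]]
0.05 160 [[-8.9, -1.4, 0.3], [-12.9, -0.7, 11.4]]
0.06 161 [[-6.5, -0.9, 0.4], [-11.2, -0.1, 10.4]]
0.07 53 [[-2.4, -0.4, 0.4], [-8.0, -0.7, 6.5]]
0.1 1200 [[-9.3, 3.2, 10.2], [-21.7, -0.6, 20.5]]
0.11 1296 [[-9.0, 0.2, 9.8], [-25.4, -0.1, 24.9]]
0.12 490 [[-3.2, 0.7, 10.4], [-25.7, -0.1, 25.8]]
0.13 191 [[-0.2, 7.1, 10.4], [-25.9, 24.5, 25.9]]
0.14 1876 [[-21.7, -12.7, 9.8], [-25.6, -0.5, 25.5]]
0.15 206 [[-9.2, -4.6, 1.2], [-25.3, -24.8, 25.0]]
```

View pics/w5.png

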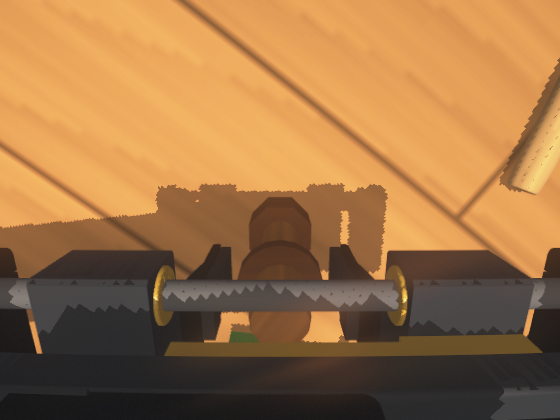

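The wrist view shows the tamp standing upright with its bead directly over its foot, at (280,260). It sits about 13 mm behind the tool centre. Next I'll centre the tool and regrip the knob.

{"api": "play_rows", "payload": {
  "moves": [
    [5,0,0,-0.7,0],
    [5,-0.7,0,0,0],
    [5,-0.6,0,0,0],
    [5,0,0,0,0],
    [2.4,0,0,0,0],
    [2.4,0,0,0,0],
    [2.4,0,0,0,0],
    [2.4,0,0,0,0],
    [2.4,0,0,-2,0],
    [2.4,0,0,-4,0],
    [2.4,0,0,0,0],
    [2.4,0,0,0,0]
  ],
  "squeeze": 25
}}

```text
clock: 14.1
position: [0.3356, -0.3639, 0.1786]
eef_rot: [-3.141, -0.0, 0.646]
wrist_force: [-0.3, 0.9, -2.3]
finger_gap: 0.0272
gripper_force: 25.0
```

```bash
cat > wr.py <<'E'
from h import *
o=observe(); c=o['position'];a=o['eef_rot'][2]; print(o['clock'],c,np.degrees(o['eef_rot']),rack(c),o['finger_gap'],o['wrist_force'])
im,P=cloud('wrist'); np.save('w.npy',P); save(im,'wlast.png')
Q=P.reshape(-1,3); d=Q[:,:2]-c[:2]; r=np.c_[d@[np.cos(a),np.sin(a)],d@[np.sin(a),-np.cos(a)]]*1000; z=(Q[:,2]-c[2])
for lo in np.arange(-.12,.0,.01):
    m=r[(np.abs(r)<40).all(1)&(z>=lo)&(z<lo+.01)&(np.abs(r[:,1])<26)]
    if len(m)>9: print(lo.round(3),len(m),np.percentile(m,[1,50,99],0).round(1).T.tolist())
E
python3 wr.py; python3 -c "
from h import *
plan([((.40,-.25,.34),37,2.4,None),(world(-.08,.001,.34),9.8,2.4,None)])"
```

```text
14.1 [ 0.3356 -0.3639  0.1786] [-179.9539   -0.0154   37.0127] [-0.2397 -0.4189] 0.027179059526462827 [-0.3206  0.9058 -2.3042]
-0.12 112 [[9.7, 21.1, 23.2], [-22.6, -0.1, 22.0]]
-0.11 129 [[9.7, 22.5, 23.1], [-22.8, -0.9, 21.8]]
-0.1 129 [[9.6, 21.4, 23.2], [-22.9, -0.9, 21.9]]
-0.09 1283 [[-3.6, 12.1, 22.9], [-23.4, -0.9, 22.1]]
-0.08 109 [[4.6, 11.4, 13.0], [-12.5, -0.8, 11.2]]
-0.07 107 [[7.1, 11.8, 12.9], [-10.6, -0.8, 9.6]]
-0.06 68 [[9.7, 12.2, 13.1], [-8.4, -0.8, 7.4]]
-0.02 458 [[4.6, 18.3, 22.8], [-20.9, -0.1, 19.8]]
-0.01 1494 [[2.0, 13.3, 21.8], [-19.7, -0.6, 18.5]]
[2.4, 3.0, -1.3, -4.0, 0.0],[2.4, 3.0, -1.3, -4.1, 0.0],[2.4, 3.0, -1.3, -4.0, 0.0],[2.4, 3.0, -1.3, -4.1, 0.0],
[2.4, 3.6, -4.1, 0.0, 4.5],[2.4, 3.2, -4.4, 0.0, 4.5],[2.4, 2.9, -4.7, 0.0, 4.5],[2.4, 2.5, -4.8, 0.0, 4.5],[2.4, 2.1, -5.1, 0.0, 4.5],[2.4, 1.7, -5.2, 0.0, 4.5],
end [0.4213 0.0775 0.3403] 10.002023572354297
```

{"api": "play_rows", "payload": {
  "moves": [
    [2.4,3,-1.3,-4,0],
    [2.4,3,-1.3,-4.1,0],
    [2.4,3,-1.3,-4,0],
    [2.4,3,-1.3,-4.1,0],
    [2.4,3.6,-4.1,0,4.5],
    [2.4,3.2,-4.4,0,4.5],
    [2.4,2.9,-4.7,0,4.5],
    [2.4,2.5,-4.8,0,4.5],
    [2.4,2.1,-5.1,0,4.5],
    [2.4,1.7,-5.2,0,4.5],
    [2.4,0,0,0,0.2],
    [2.4,0,0,0,0]
  ]
}}

```text
clock: 15.65
position: [0.4216, 0.0762, 0.3403]
eef_rot: [3.141, 0.002, 0.171]
wrist_force: [-0.2, -1.0, -1.5]
finger_gap: 0.0271
gripper_force: 25.0
```

{"api": "play_rows", "payload": {
  "moves": [
    [2.4,4,0,0,0],
    [2.4,4,0,0,0],
    [2.4,0,0,2,0],
    [2.4,0,0,0,0],
    [2.4,0,0,0,0]
  ]
}}

```text
clock: 16.27
position: [0.5005, 0.0896, 0.322]
eef_rot: [-3.141, -0.001, 0.17]
wrist_force: [0.2, 0.5, -1.9]
finger_gap: 0.0277
gripper_force: 25.0
```

```bash
python3 wr.py
python3 - <<'E'
from h import *
P=cloud('scene')[1].reshape(-1,3); o=observe(); c=o['position']; z=P[:,2]
r=(rack(P)-rack(c))*1000
for lo in np.arange(.09,.32,.01):
    m=r[(np.abs(r)<40).all(1)&(z>=lo)&(z<lo+.01)]
    if len(m)>9: print(lo.round(3),len(m),np.percentile(m,[3,50,97],0).round(1).T.tolist())
E
```

```text
16.275 [0.5005 0.0896 0.322 ] [-179.9817   -0.0329    9.7291] [ 0.     -0.0001] 0.027683188099840574 [ 0.2048  0.509  -1.8504]
-0.12 112 [[9.5, 20.7, 23.0], [-23.1, -0.7, 21.8]]
-0.11 124 [[9.5, 22.1, 23.0], [-23.1, -1.1, 21.7]]
-0.1 135 [[9.6, 22.1, 23.0], [-23.0, -0.3, 21.6]]
-0.09 1281 [[-3.5, 12.0, 22.8], [-23.4, -0.3, 22.1]]
-0.08 113 [[4.8, 11.3, 12.8], [-12.5, -1.0, 11.1]]
-0.07 107 [[6.9, 11.6, 12.8], [-10.7, -0.3, 10.1]]
-0.06 69 [[9.9, 12.2, 12.9], [-8.3, -0.9, 7.3]]
-0.02 439 [[5.9, 18.0, 22.6], [-20.8, 0.2, 19.9]]
-0.01 1520 [[2.2, 13.2, 21.6], [-19.4, -0.8, 18.9]]
0.09 37 [[-25.7, 23.1, 35.3], [4.1, 23.1, 36.0]]
0.1 40 [[-30.5, 10.9, 32.3], [-2.3, 20.2, 36.6]]
0.11 50 [[-29.8, 6.3, 30.8], [-6.4, 20.9, 35.1]]
0.12 52 [[-34.3, -22.9, 28.2], [-17.8, 18.4, 35.7]]
0.13 33 [[-28.5, -19.1, 24.7], [-18.8, 20.8, 36.4]]
0.2 25 [[-1.6, 18.3, 23.3], [-17.6, 11.5, 25.4]]
0.21 36 [[-6.5, 14.8, 24.7], [-17.1, 15.6, 24.7]]
0.22 43 [[-2.5, 18.4, 24.7], [-15.9, 10.6, 24.7]]
0.23 78 [[-16.8, 12.3, 24.5], [-20.0, 9.5, 25.1]]
0.24 25 [[-4.2, 8.6, 13.6], [-12.6, 7.8, 17.5]]
0.25 24 [[0.7, 9.5, 15.2], [-5.9, 5.0, 14.3]]
0.26 20 [[0.2, 9.3, 13.3], [-6.9, 7.2, 14.4]]
0.27 26 [[1.1, 9.0, 15.5], [-6.9, 7.5, 15.8]]
0.28 23 [[0.5, 7.1, 13.1], [-9.4, 4.3, 13.8]]
0.29 19 [[-3.2, 8.1, 14.0], [-9.0, 9.2, 15.4]]
0.3 21 [[-3.2, 15.8, 23.1], [-13.5, 9.2, 25.3]]
0.31 66 [[-5.9, 10.6, 23.3], [-16.9, 9.7, 22.3]]
```

{"api": "play_rows", "payload": {
  "moves": [
    [2.4,0,0,5,0],
    [2.4,0,0,2,0],
    [2.4,0,0,2,0],
    [2.4,0,0,3,0],
    [2.4,0,0,3,0],
    [2.4,0,0,2,0],
    [2.4,0,0,1,0],
    [2.4,0,0,0,0]
  ]
}}

```text
clock: 17.38
position: [0.5006, 0.0904, 0.1416]
eef_rot: [-3.141, 0.0, 0.171]
wrist_force: [-0.3, 0.1, -1.4]
finger_gap: 0.0277
gripper_force: 25.0
```

{"api": "play_rows", "payload": {
  "moves": [
    [2.4,0,0,0.3,0],
    [2.4,0,0,0.2,0],
    [2.4,0,0,0,0]
  ]
}}

```text
clock: 17.75
position: [0.5007, 0.0905, 0.1365]
eef_rot: [-3.141, -0.0, 0.171]
wrist_force: [-0.3, -1.3, -1.5]
finger_gap: 0.0275
gripper_force: 25.0
```

{"api": "play_rows", "payload": {
  "moves": [
    [3.2,0,0,0,0],
    [4.2,0,0,0,0],
    [4.2,0,0,0,0],
    [5,0,0,0,0],
    [5,0,0,-3,0],
    [5,0,0,-5,0],
    [5,0,0,-5,0],
    [2,0,0,-3,0],
    [0,-3,0,0,0],
    [0,0,0,0,0]
  ]
}}

```text
clock: 19.0
position: [0.4702, 0.0851, 0.297]
eef_rot: [-3.141, -0.001, 0.171]
wrist_force: [0.0, -0.1, 0.4]
finger_gap: 0.0279
gripper_force: 0.0
```

Run:
```python
from h import *
o=observe(); c=o['position']; print(o['clock'],c,rack(c),np.degrees(o['eef_rot']),o['joints'],o['finger_gap'])
im,P=cloud('wrist'); save(im,'w6.png'); Q=P.reshape(-1,3); r=rack(Q)*1000; z=Q[:,2]
k=np.hypot(*r.T)<29
for lo in np.arange(.0,.2,.01):
    m=r[k&(z>=lo)&(z<lo+.01)]
    if len(m)>9: print(lo.round(3),len(m),np.percentile(m,[1,50,99],0).round(1).T.tolist(),z[k&(z>=lo)&(z<lo+.01)].max())
```

```text
19.0 [0.4702 0.0851 0.297 ] [-0.0306  0.0007] [-179.9518   -0.0628    9.7921] [-0.5741 -0.0419  0.2921  1.728   0.0114  1.4525 -1.6835] 0.027896919895235302
0.01 216 [[-1.8, 18.1, 26.6], [-27.0, -3.9, 27.9]] 0.019991315211074057
0.02 12 [[-0.5, 9.3, 22.9], [-27.7, -26.4, -8.0]] 0.02990747540883265
0.03 12 [[-5.9, 6.5, 22.5], [-27.4, -27.0, -8.7]] 0.036916509517517626
0.04 90 [[-2.6, 19.9, 23.2], [-27.8, -1.8, 21.4]] 0.04997707251314737
0.05 82 [[-8.7, 18.8, 22.3], [-27.3, -0.1, 23.5]] 0.05916432177411396
0.06 18 [[-10.8, -1.1, 10.7], [-27.8, -27.2, -25.4]] 0.06944611849905796
0.07 21 [[-15.5, -5.3, 16.8], [-27.9, -26.0, -22.5]] 0.07887653971492709
0.08 30 [[-21.5, -9.3, 10.0], [-27.9, -25.7, -17.8]] 0.08990554645244747
0.09 66 [[-28.8, -19.2, 16.0], [-27.7, -19.9, 3.6]] 0.09952116196093047
0.1 76 [[-28.8, -21.5, 11.0], [-27.8, -17.7, 2.6]] 0.10986662668707547
0.11 82 [[-28.8, -19.7, 18.9], [-27.8, -17.8, 6.7]] 0.11991687367253856
0.12 972 [[-28.6, 5.2, 22.2], [-27.3, -1.8, 23.3]] 0.12989850205200199
0.13 109 [[-28.4, -6.6, 16.9], [-28.6, -22.5, 10.2]] 0.1391841380508853
0.14 21 [[8.3, 12.7, 13.9], [-9.7, 1.0, 11.9]] 0.14936854412608225
0.15 91 [[-13.2, 9.3, 13.9], [-12.1, 1.9, 15.0]] 0.15997302090222953
0.16 697 [[-11.9, 0.5, 12.4], [-11.1, 1.0, 13.3]] 0.16426838154814472
```

View pics/w6.png

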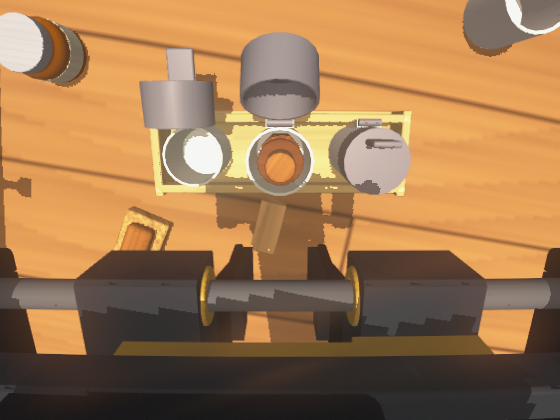

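The wrist view shows the tamp standing centred in the tall tube, with its knob at (280,167). The depth data puts the knob top at about 0.163 m, so the foot is on the floor. Next I'll close the tall cap from behind.

{"api": "play_rows", "payload": {
  "moves": [
    [0,5.5,0,0,0],
    [0,5.5,0,0,0],
    [0,5,0,0,0],
    [0,0,0,4,0],
    [0,0,0,5,0],
    [0,0,0,4,0],
    [0,-2.5,0,0,0],
    [0,-2,0,-0.5,0],
    [0,-0.8,0,-1.6,0],
    [0,-1,0,-0.5,0],
    [0,-1.1,0,-0.2,0],
    [0,-1.1,0,-0.1,0]
  ]
}}

```text
clock: 20.55
position: [0.5446, 0.0981, 0.1956]
eef_rot: [-3.141, -0.001, 0.171]
wrist_force: [1.0, -0.6, 2.4]
finger_gap: 0.0004
gripper_force: 1.1
```

{"api": "play_rows", "payload": {
  "moves": [
    [0,-1.1,0,0.1,0],
    [0,-1.1,0,0.3,0],
    [0,-1,0,0.5,0],
    [0,-0.9,0,0.7,0],
    [0,-0.8,0,0.8,0],
    [0,0,0,0,0]
  ]
}}

```text
clock: 21.3
position: [0.4975, 0.0899, 0.1723]
eef_rot: [-3.141, -0.004, 0.171]
wrist_force: [0.7, -0.4, 8.5]
finger_gap: 0.0005
gripper_force: 4.7
```

Run:
```python
from h import *
o=observe(); print(o['clock'],rack(o['position']),o['position'],o['wrist_force'])
```

```text
21.3 [-0.0029  0.0007] [0.4975 0.0899 0.1723] [ 0.6802 -0.3903  8.5366]
```

Contact is already 8.5 N at the closed height. I'll press a little more, then lift clear and measure.

{"api": "play_rows", "payload": {
  "moves": [
    [0,-0.5,0,0,0],
    [0,0,0,0.1,0],
    [0,0,0,0.1,0],
    [0,0,0,0,0]
  ]
}}

```text
clock: 21.8
position: [0.4928, 0.0892, 0.1719]
eef_rot: [-3.14, -0.004, 0.171]
wrist_force: [-5.1, -2.0, 25.2]
finger_gap: 0.0008
gripper_force: 12.9
```

{"api": "play_rows", "payload": {
  "moves": [
    [0,0,0,-4,0],
    [0,0,0,-5,0],
    [0,-3,0,-4,0],
    [0,-4,0,0,0],
    [0,0,0,0,0]
  ]
}}

```text
clock: 22.42
position: [0.4211, 0.0767, 0.2995]
eef_rot: [-3.141, -0.001, 0.171]
wrist_force: [0.5, -0.3, -0.8]
finger_gap: 0.0007
gripper_force: 0.0
```

```bash
cat > cap.py <<'E'
from h import *
o=observe(); print(o['clock'],o['position'],rack(o['position']),np.degrees(o['eef_rot']))
P=cloud('wrist')[1].reshape(-1,3); r=rack(P); z=P[:,2]
for n,y0,h in(('tall',0,.172),('filled',-.095,.126),('spare',.095,.126)):
    k=(np.hypot(r[:,0],r[:,1]-y0)<.029)&(abs(z-h)<.02)&((r[:,0]<.01)|(r[:,0]>.026))
    if k.sum()>20:
        A=np.c_[r[k],np.ones(k.sum())]; s=np.linalg.lstsq(A,z[k],rcond=None)[0]
        print(n,k.sum(),'slope x',s[0],'z centre',s[2]+s[1]*y0)
E
python3 cap.py; python3 -c "
from h import *
plan([(world(-.06,.095,.30),99.8,0,None),(world(.06,.095,.30),99.8,0,None)])"
```

```text
22.425 [0.4211 0.0767 0.2995] [-0.0804  0.0007] [-179.9425   -0.045     9.8115]
tall 3020 slope x -7.171195346122625e-05 z centre 0.17208311157523368
filled 2199 slope x 0.006481711267733862 z centre 0.1261603655385374
[0, 0.2, -1.0, -0.0, -10.0],[0, 0.4, -1.0, -0.0, -10.0],[0, 0.6, -0.9, -0.0, -10.0],[0, 0.7, -0.8, -0.0, -10.0],[0, 0.8, -0.7, -0.0, -10.0],[0, 1.0, -0.5, -0.0, -10.0],[0, 1.0, -0.3, -0.0, -10.0],[0, 1.1, -0.2, -0.0, -10.0],[0, 1.0, 0.0, -0.1, -10.0],
[0, 0.0, 4.0, 0.0, 0.0],[0, 0.0, 4.0, 0.0, 0.0],[0, 0.0, 4.0, 0.0, 0.0],
end [0.5431 0.1931 0.3002] 99.81102135881568
```

{"api": "play_rows", "payload": {
  "moves": [
    [0,0.2,-1,0,-10],
    [0,0.4,-1,0,-10],
    [0,0.6,-0.9,0,-10],
    [0,0.7,-0.8,0,-10],
    [0,0.8,-0.7,0,-10],
    [0,1,-0.5,0,-10],
    [0,1,-0.3,0,-10],
    [0,1.1,-0.2,0,-10],
    [0,1,0,0,-10],
    [0,0,5.5,0,0],
    [0,0,5.5,0,0],
    [0,0,5,0,0]
  ]
}}

```text
clock: 23.98
position: [0.5854, 0.2006, 0.2978]
eef_rot: [-3.141, 0.001, 1.742]
wrist_force: [0.1, 0.3, 1.0]
finger_gap: 0.0005
gripper_force: 0.0
```

{"api": "play_rows", "payload": {
  "moves": [
    [0,0,1.5,0,0],
    [0,0,0,4,0],
    [0,0,0,0,0]
  ]
}}

```text
clock: 24.35
position: [0.5969, 0.2022, 0.2552]
eef_rot: [-3.135, 0.002, 1.742]
wrist_force: [-0.6, 0.8, -0.1]
finger_gap: 0.0006
gripper_force: 0.0
```

```bash
python3 cap.py; python3 -c "
from h import *
print(observe()['joints'])"
```

```text
24.35 [0.5969 0.2022 0.2552] [0.1141 0.0944] [-179.6136    0.1377   99.7903]
tall 848 slope x -0.0032843555218983102 z centre 0.17192365075595367
[-0.6927  0.3411  0.3863  1.4066 -0.1271  1.4221 -0.1363]
```

{"api": "play_rows", "payload": {
  "moves": [
    [0,0,0,5,0],
    [0,0,0,5,0],
    [0,0,0,3,0],
    [0,0,-1.9,0,0],
    [0,0,-1,-0.4,0],
    [0,0,-0.4,-1.9,0],
    [0,0,-1.1,-0.4,0],
    [0,0,-1.2,-0.2,0],
    [0,0,-1.2,0,0],
    [0,0,-1.2,0.2,0],
    [0,0,-1.1,0.4,0],
    [0,0,0,0,0]
  ]
}}

```text
clock: 25.9
position: [0.507, 0.1869, 0.1516]
eef_rot: [-3.14, 0.0, 1.742]
wrist_force: [0.1, -0.3, -0.1]
finger_gap: 0.0006
gripper_force: 0.0
```

Run:
```python
from h import *
o=observe(); print(o['clock'],rack(o['position']),o['position'],o['wrist_force'])
```

```text
25.9 [0.0229 0.0946] [0.507  0.1869 0.1516] [ 0.0852 -0.3087 -0.1148]
```

{"api": "play_rows", "payload": {
  "moves": [
    [0,0,-1.1,0.8,0],
    [0,0,-0.9,0.8,0],
    [0,0,-0.8,0.7,0],
    [0,0,0,0.2,0],
    [0,0,0,0,0]
  ]
}}

```text
clock: 26.52
position: [0.4809, 0.1822, 0.1272]
eef_rot: [3.141, 0.0, 1.742]
wrist_force: [-0.0, 0.0, -0.1]
finger_gap: 0.0001
gripper_force: 0.0
```

{"api": "play_rows", "payload": {
  "moves": [
    [0,0,0,0.1,0],
    [0,0,0,0.1,0],
    [0,0,0,0,0]
  ]
}}

```text
clock: 26.9
position: [0.4812, 0.1823, 0.1263]
eef_rot: [3.141, -0.0, 1.741]
wrist_force: [-4.0, -1.8, 10.3]
finger_gap: 0.0007
gripper_force: 5.3
```

{"api": "play_rows", "payload": {
  "moves": [
    [0,0,0,0.1,0],
    [0,0,0,0,0],
    [0,0,0,-4,0],
    [0,0,0,-5,0],
    [0,0,-4,-5,0],
    [0,0,-4,-2,0],
    [0,0,0,0,0],
    [0,0,0,0,0]
  ]
}}

```text
clock: 27.9
position: [0.4032, 0.1688, 0.2829]
eef_rot: [3.141, -0.0, 1.742]
wrist_force: [0.4, 0.6, 0.1]
finger_gap: 0.0002
gripper_force: 0.0
```

```bash
python3 cap.py
python3 - <<'E'
from h import *
for n in ('top','scene'):
    P=cloud(n)[1].reshape(-1,3); r=rack(P); z=P[:,2]
    for m,y0,h in(('tall',0,.172),('filled',-.095,.126),('spare',.095,.126)):
        k=(np.hypot(r[:,0],r[:,1]-y0)<.029)&(abs(z-h)<.03)&((r[:,0]<.01)|(r[:,0]>.03))
        if k.sum()>20:
            s=np.linalg.lstsq(np.c_[r[k],np.ones(k.sum())],z[k],rcond=None)[0]; print(n,m,k.sum(),s[0],s[2]+s[1]*y0)
E
```

```text
27.9 [0.4032 0.1688 0.2829] [-0.0824  0.0945] [179.9844  -0.0107  99.7844]
spare 2003 slope x 0.003716937396515413 z centre 0.12620015987529565
top tall 277 0.02559579836576663 0.17203864074154543
top filled 254 0.0012707705637268636 0.1260702245142949
top spare 118 0.029419591548535885 0.1257418776803308
scene tall 43 0.011522701428967776 0.17343217319959453
scene filled 48 -0.040859950869314106 0.127265786808895
scene spare 56 0.026651799817993704 0.1279536213872191
```

All three caps measure shut at their closed heights, and the arm is clear.

```bash
python3 -c "
from h import *
print(manip.hand_in())"
```

```text
the job is handed in; nothing more can be done
None
```

The tamp is standing foot down in the tall tube, all three caps measured shut, and the job was handed in at about 28 s; the hand-in gave no verdict.

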